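# Put three cylinder records on their right posts

### The arm

A 6-joint arm with a two-finger parallel gripper is mounted at the origin on the work surface. World frame = base frame: x ahead of the robot, y to its left, z up, the work surface at z = 0. Lengths are in m, angles in rad, forces in N, time in s.
With the tool pointing down it reaches from about 0.375 to 0.975 m from the base axis. Payload 3.8 kg.
Tool frame: the origin (TCP) lies on the centre line of the jaws, within the pads' length; the fingertips stand 14 mm ahead of it and the grasp point (between the pads) lies 5 mm behind it (bot.finger_overhang is the distance from the TCP to the fingertips, in m); y points along the fingers, x is the direction in which the jaws open and shut, and the axes are right-handed (so a half turn about y gives the same grasp; the last joint's range is limited). The gripper opens to 85 mm and grips with 20 to 120 N. Pads are 22 mm wide; open, the fingers measure 114 mm over their backs; the gripper's body (76 mm by 85 mm) begins 54 mm behind the grasp point. The pads swing forward as they close: fully open they stand 13 mm farther back than shut.
Start: joints at [-1.244, 0.264, 1.604, -0, 1.274, -0.037], TCP at [0.24, -0.631, 0.245] pointing down, gripper open.
Joint ranges: [-2.63, 2.63], [-0.94, 2.18], [0.31, 2.57], [-1.31, 4.45], [0, 2.66], [-2.55, 2.55]. Speed limits (rad/s): [2.57, 2.57, 3.14, 3.14, 3.14, 3.14].

### API

Orientations are given as a rotation vector (axis times angle).
In Python, from workcell import readout, read_camera, bot, spotter gives the robot as it stands.
- The arm moves only by the tool jog_arm, never from a script. Its argument "increments" is a list of rows, each a list of 7 numbers: the shift along the tool's x, y, z in m, then the turn, a rotation vector about the tool's x, y, z in rad, then the opening, from 0 (shut) to 1 (fully open). A call has 1 to 10 rows; each row shifts and turns the pose as measured when the row begins, along the tool's axes as they then stand; what a row does not reach is not made up. A row lasts 1/8 s, in which the tool goes at most 62.5 mm and 10.7 degrees, less where a joint would pass 70% of its speed; a pose out of reach is approached as far as the arm can. A call with a gripper value outside its range is refused whole. The fingers move at their own pace and stop on an object; "force" is the grip in N (left out, the last holds). Time passes only in rows, so rows that do not move let the fingers close. It gives the time, the measured TCP pose, the force and the opening at its end, in the units of the state.
- readout.read_state(): the state, without advancing time (a new reading comes with each control period).
- read_camera(name): name is "side" or "top" or "wrist"; returns a dict with "img" (480x640x3 uint8, blue, green, red), "range_z" (480x640 float32, m along the optical axis (not along the pixel's ray), 0 where there is no reading), "fx", "fy", "cx", "cy" (pixels), "world_from_camera" (4x4, takes a point from camera to world coordinates). Camera axes: x right, y down, z forward; pixel columns grow to the right and rows downward; lengths in m; the calibration is good to about 2 mm. The wrist camera is an equidistant fisheye: a pixel r from the principal point sees the ray r / f radians off the axis. A picture is of the moment at which its call begins.
- bot.finish_job(): hands the job in, once; it reports no verdict.
Trained networks look in a picture, given as the dict that the camera call returned (one of the last four; its "shot" number tells which), for a name from the list of things; names that differ only in an ending like _2 or _b are one class to them, and where a whole thing is asked for, a point or a joint stands for the part that bears it (a point fixed in the world has none). Each returns a list of dicts, best first, with "p" (0 to 1); they miss things now and then, are a little off and sometimes report something else, mostly with a low value. They report only what shows in the picture. A call takes as long as a camera call. They do not tell look-alikes from the thing itself.
- spotter.masks_of(picture, thing): "mask" (480x640 bool, what is visible of it) and "location" ([column, row] in pixels, amid what is visible of it).
- spotter.spot_point(picture, thing): "location" ([column, row] in pixels: a listed point, or the origin of a listed thing).
The state is a dict: "time": time; "q": joint angles; "joint_vel": joint speeds; "joint_torque": joint torques, N m; "tool_pos": TCP position; "tcp_rot": TCP orientation; "wrist_force": force on the tool from outside, world axes, zero at the start; "torque": the same for the moment, N m; "width": opening from 0.0 (shut) to 1.0 (fully open).
Only numpy, scipy, OpenCV 4.12 (cv2) and the standard library are available. Lean on these libraries where they do the work, as an engineer would, in place of code of your own. Each camera call takes 0.05 s, during which the arm holds its last target. There are 200 camera calls.

### The job

The three phonograph cylinder records are on the wrong storage posts: move them, using the empty black post for parking, until each stands upright and fully down on the post whose base has its own colour, and the black post is empty again. The records are brittle, so never stand or lay one on the bench, tip one over, or drop one, and leave the little amber bottle and the brass weight where they stand.

Things in the scene. Friction and masses are not known exactly. Their poses are not given: they have to be found in the camera images.
- rec_blue: A blue phonograph cylinder record: stiff tapered tube, upright, open at both ends, 100 mm tall, outside diameter 56 mm at the bottom, 50 mm at the top, wall 5 mm (bore 46 mm at the bottom, 40 mm at the top), about 120 g. Origin: centre of its lower rim; z up its axis. It starts seated on a post of another colour.
- rec_red: A dark red phonograph cylinder record: stiff tapered tube, upright, open at both ends, 100 mm tall, outside diameter 56 mm at the bottom, 50 mm at the top, wall 5 mm (bore 46 mm at the bottom, 40 mm at the top), about 120 g. Origin: centre of its lower rim; z up its axis. It starts seated on a post of another colour.
- rec_ivory: An ivory-yellow phonograph cylinder record: stiff tapered tube, upright, open at both ends, 100 mm tall, outside diameter 56 mm at the bottom, 50 mm at the top, wall 5 mm (bore 46 mm at the bottom, 40 mm at the top), about 120 g. Origin: centre of its lower rim; z up its axis. It starts seated on a post of another colour.
- post_blue: The blue record's storage post, fixed: round blue base, diameter 84 mm, 12 mm thick, with a bare aluminium tapered spigot, diameter 41 mm at the base top, 26 mm at 57 mm above the bench, tip at 62 mm. Origin: centre of the base's underside, on the bench; z up. A seated record rests on the base top (rim 12 mm, top 112 mm above the bench), 2.5 mm loose all round; it does not jam.
- post_red: The red record's storage post, fixed: round dark red base, diameter 84 mm, 12 mm thick, with a bare aluminium tapered spigot, diameter 41 mm at the base top, 26 mm at 57 mm above the bench, tip at 62 mm. Origin: centre of the base's underside, on the bench; z up. A seated record rests on the base top (rim 12 mm, top 112 mm above the bench), 2.5 mm loose all round; it does not jam.
- post_ivory: The ivory record's storage post, fixed: round ivory-yellow base, diameter 84 mm, 12 mm thick, with a bare aluminium tapered spigot, diameter 41 mm at the base top, 26 mm at 57 mm above the bench, tip at 62 mm. Origin: centre of the base's underside, on the bench; z up. A seated record rests on the base top (rim 12 mm, top 112 mm above the bench), 2.5 mm loose all round; it does not jam.
- post_spare: The spare storage post, empty at the start, fixed: round black base, diameter 84 mm, 12 mm thick, with a bare aluminium tapered spigot, diameter 41 mm at the base top, 26 mm at 57 mm above the bench, tip at 62 mm. Origin: centre of the base's underside, on the bench; z up. A seated record rests on the base top (rim 12 mm, top 112 mm above the bench), 2.5 mm loose all round; it does not jam.
- dropper: A small amber glass bottle with a black cap, 32 mm in diameter and 62 mm tall, loose, standing among the posts. Origin: centre of its underside. To be left alone.
- weight: A small brass weight with a knob, 36 mm in diameter and 46 mm tall, loose, standing beyond the posts. Origin: centre of its underside. To be left alone.
Mind the look-alikes: they are no part of the job. Leave any turquoise look-alike of the rec_ivory alone.

How it is judged:
By the outcome, as a careful person would: the job done as asked, in the order asked, and still so for the second after the job is handed in, with the robot touching nothing.
It also fails if it takes over 96 s, if anything falls off the work surface, if the arm or the gripper's body presses on something with over 40 N, if the wrist force passes 120 N, or if a joint passes its speed limit or range.

## Working session

There is one attempt and no reset: what is moved stays moved. The work goes in short steps, Python scripts to look and compute and a tool call to move; the robot and the scene stay as the last step left them, time stands still between calls to the robot, and variables do not carry over. Pictures are saved under pics/ and viewed, about 12 in all and at most 16, crops included, and the job is handed in when it is done.

Besides the shell and the picture viewer there is one more tool, called as a command line: name --pt "numbers of a row" for each row, then --argument value for the rest. jog_arm: Moves the arm, as the interface text tells. Its arguments: {"type":"object","properties":{"increments":{"type":"array"},"force":{"type":"number"}},"required":["increments"]}

```bash
mkdir -p pics; ls; python3 - <<'E'
from workcell import readout, read_camera
import cv2
print(readout.read_state())
for n in("top","side"):
    c=read_camera(n);cv2.imwrite(f"pics/{n}0.png",c["img"]);print(n,c["fx"],c["cx"],c["cy"],c["world_from_camera"])
E
```

```text
pics
{'time': 0.0, 'q': array([-1.24386778e+00,  2.64750162e-01,  1.60535459e+00, -1.08058385e-05,
        1.27368737e+00, -3.69105193e-02]), 'joint_vel': array([-0.00066667,  0.00172077, -0.00109474,  0.00217849, -0.00084367,
       -0.00135744]), 'joint_torque': array([-1.26286468e-03, -5.15125036e+01, -3.67310143e+01,  8.63225932e-05,
        1.31037663e-02, -1.43683231e-06]), 'tool_pos': array([ 0.23997663, -0.63016732,  0.24397448]), 'tcp_rot': array([-1.35830466,  0.93842023, -0.9354982 ]), 'wrist_force': array([0.17327281, 0.15300025, 0.18476667]), 'torque': array([ 0.02278658, -0.01529374,  0.03264466]), 'width': 1.0034223971465}
top 462.2793957724108 320.4004136547078 233.1864902693633 [[ 0.01685784 -0.99344094  0.11309689  0.4810282 ]
 [-0.99947723 -0.01986423 -0.02550834  0.01920537]
 [ 0.02758761 -0.11260775 -0.99325647  0.85424983]
 [ 0.          0.          0.          1.        ]]
side 456.6191982677493 314.3103491204164 245.3106360338553 [[ 0.99058218 -0.09644058  0.09719136  0.51155497]
 [-0.13622775 -0.62293816  0.77031815 -0.5282617 ]
 [-0.01374572 -0.77630359 -0.63020932  0.48372008]
 [ 0.          0.          0.          1.        ]]
```

View both.

View pics/top0.png

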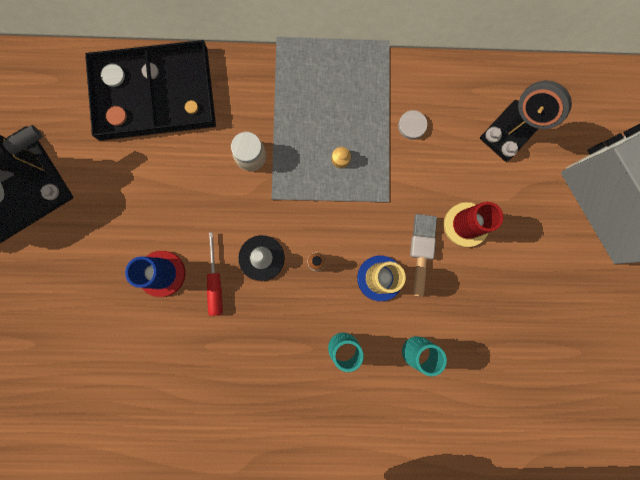

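View pics/side0.png

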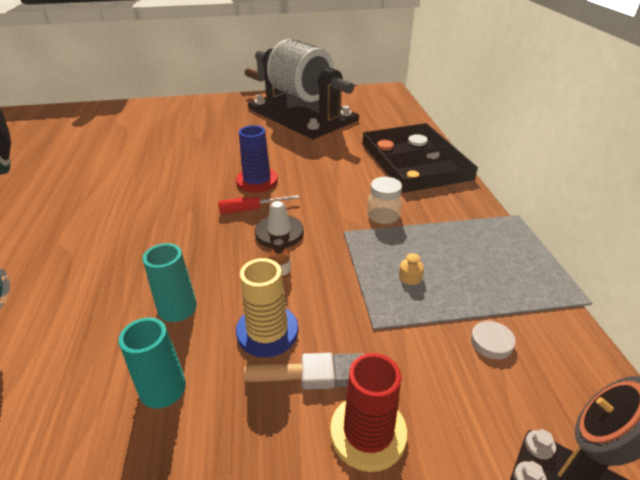

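```bash
cat > h.py <<'E'
import numpy as np
from scipy.spatial.transform import Rotation as R
from workcell import readout, read_camera, spotter
def cloud(c):
    v,u=np.mgrid[0:480,0:640]; z=c["range_z"]
    P=np.stack([(u-c["cx"])/c["fx"]*z,(v-c["cy"])/c["fy"]*z,z],-1)
    T=c["world_from_camera"]; P=P@T[:3,:3].T+T[:3,3]; P[z==0]=np.nan
    return P
def circ(p):  # algebraic circle fit xy
    A=np.c_[2*p[:,:2],np.ones(len(p))]; s=np.linalg.lstsq(A,(p[:,:2]**2).sum(1),rcond=None)[0]
    return s[:2],np.sqrt(s[2]+s[:2]@s[:2])
E
python3 - <<'E'
from h import *
for n in("top","side"):
  c=read_camera(n);P=cloud(c)
  for t in["rec_blue","rec_red","rec_ivory","post_blue","post_red","post_ivory","post_spare","dropper","weight"]:
    for m in spotter.masks_of(c,t)[:4]:
        q=P[m["mask"]];q=q[~np.isnan(q[:,0])]
        zm=np.percentile(q[:,2],98) if len(q) else 0
        tq=q[q[:,2]>zm-.006]
        print(n,t,round(m["p"],2),np.round(m["location"]),len(q),"zmax %.3f"%zm,np.round(tq.mean(0),3) if len(tq) else "", np.round((tq.max(0)+tq.min(0))/2,3) if len(tq) else "",np.round(np.ptp(tq,0),3) if len(tq) else "")
s=readout.read_state();print(R.from_rotvec(s["tcp_rot"]).as_matrix().round(3))
E
```

```text
top rec_blue 0.77 [156. 274.] 1253 zmax 0.114 [0.498 0.282 0.112] [0.498 0.283 0.111] [0.048 0.049 0.007]
top rec_red 0.73 [476. 220.] 1334 zmax 0.113 [ 0.599 -0.274  0.111] [ 0.599 -0.274  0.111] [0.049 0.05  0.008]
top rec_ivory 0.67 [394. 273.] 804 zmax 0.113 [ 0.497 -0.113  0.111] [ 0.497 -0.113  0.111] [0.048 0.05  0.007]
top rec_ivory 0.64 [418. 353.] 1092 zmax 0.101 [ 0.365 -0.18   0.099] [ 0.366 -0.181  0.1  ] [0.047 0.049 0.009]
top post_blue 0.95 [377. 278.] 886 zmax 0.064 [ 0.497 -0.112  0.063] [ 0.492 -0.109  0.085] [0.038 0.031 0.056]
top post_red 0.6 [176. 273.] 773 zmax 0.063 [0.499 0.288 0.061] [0.499 0.288 0.061] [0.022 0.015 0.008]
top post_ivory 0.82 [455. 233.] 742 zmax 0.062 [ 0.602 -0.279  0.061] [ 0.608 -0.273  0.06 ] [0.029 0.028 0.008]
top post_spare 0.56 [261. 255.] 1631 zmax 0.063 [0.53  0.105 0.061] [0.53  0.105 0.061] [0.024 0.026 0.008]
top dropper 0.49 [315. 259.] 257 zmax 0.064 [0.524 0.005 0.062] [0.524 0.005 0.061] [0.015 0.016 0.006]
top weight 0.74 [341. 155.] 317 zmax 0.046 [ 0.719 -0.038  0.043] [ 0.72  -0.038  0.044] [0.02  0.018 0.008]
top weig
[... 900 characters left out ...]
3. 270.] 585 zmax 0.045 [ 0.719 -0.042  0.044] [ 0.719 -0.041  0.043] [0.019 0.018 0.008]
side post_red 0.66 [261. 184.] 482 zmax 0.014 [0.499 0.264 0.012] [0.499 0.273 0.017] [0.082 0.071 0.017]
side post_spare 0.55 [279. 226.] 1404 zmax 0.062 [0.53  0.092 0.06 ] [0.529 0.056 0.06 ] [0.024 0.11  0.007]
side dropper 0.77 [283. 261.] 519 zmax 0.110 [ 0.519 -0.108  0.111] [ 0.517 -0.106  0.11 ] [0.011 0.023 0.006]
side weight 0.96 [412. 270.] 586 zmax 0.045 [ 0.719 -0.043  0.044] [ 0.719 -0.041  0.043] [0.018 0.018 0.008]
side weight 0.42 [281. 226.] 1419 zmax 0.062 [0.53  0.098 0.06 ] [0.53 0.06 0.06] [0.024 0.102 0.007]
[[ 0.356 -0.     0.935]
 [-0.935  0.     0.356]
 [-0.    -1.    -0.   ]]
```

```bash
cat >> h.py <<'E'
from scipy.optimize import least_squares
def base(P,g):
    q=P.reshape(-1,3); q=q[(np.abs(q[:,2]-.012)<.005)]; d=q[:,:2]-g; r=np.hypot(*d.T); q=q[r<.05]
    c=np.array(g,float)
    for _ in range(3):
        d=q[:,:2]-c; r=np.hypot(*d.T); a=(np.arctan2(d[:,1],d[:,0])//.1).astype(int)
        e=np.array([q[a==k][r[a==k].argmax()] for k in np.unique(a) if r[a==k].max()>.038])
        c=least_squares(lambda c:np.hypot(*(e[:,:2]-c).T)-.0415,c,loss="soft_l1",f_scale=.001).x
    return c,len(e)
def ring(P,g,z=.112):
    q=P.reshape(-1,3); q=q[(np.abs(q[:,2]-z)<.004)]; q=q[np.hypot(*(q[:,:2]-g).T)<.04]
    return least_squares(lambda c:np.hypot(*(q[:,:2]-c).T)-.0225,g,loss="soft_l1",f_scale=.002).x,len(q)
G={"blue":(.497,-.113),"red":(.499,.285),"ivory":(.6,-.277),"spare":(.53,.105)}
E
python3 - <<'E'
from h import *
for n in("top","side"):
  P=cloud(read_camera(n))
  for k,g in G.items():
    b=base(P,g); print(n,k,b[0].round(4),b[1], "" if k=="spare" else [x if isinstance(x,int) else x.round(4) for x in ring(P,g)])
    if k=="spare":
      q=P.reshape(-1,3);q=q[(q[:,2]>.054)&(np.hypot(*(q[:,:2]-g).T)<.03)];print("tip",((q.max(0)+q.min(0))/2).round(4),q.mean(0).round(4))
E
```

```text
top blue [ 0.4968 -0.1128] 53 [array([ 0.4968, -0.1126]), 288]
top red [0.4984 0.2841] 50 [array([0.4982, 0.2838]), 315]
top ivory [ 0.5989 -0.2742] 48 [array([ 0.5989, -0.2741]), 287]
top spare [0.5299 0.1049] 64 
tip [0.5295 0.1047 0.0594] [0.5294 0.1045 0.0597]
side blue [ 0.4974 -0.1157] 48 [array([ 0.4975, -0.1158]), 499]
side red [0.4987 0.2814] 47 [array([0.4989, 0.2809]), 168]
side ivory [ 0.5992 -0.277 ] 48 [array([ 0.5991, -0.2772]), 869]
side spare [0.5305 0.1022] 51 
tip [0.5307 0.0994 0.0593] [0.5304 0.0982 0.0595]
```

jog_arm --pt "0 0 0 0 0.182 0 1" --pt "0 0 0 0 0.182 0 1" --pt "0 0 0 0 0 0 1" --force 30

```text
time: 1.58
tool_pos: [0.2402, -0.6308, 0.2452]
tcp_rot: [-1.205, 1.216, -1.216]
wrist_force: [0.1, -0.3, 0.7]
width: 1.0
```

```bash
cat >> h.py <<'E'
R0=np.array([[0,0,1.],[-1,0,0],[0,-1,0]])
def go(t):
    s=readout.read_state(); M=R.from_rotvec(s["tcp_rot"]).as_matrix(); d=np.array(t)-s["tool_pos"]
    print("t %.2f pos"%s["time"],s["tool_pos"].round(4),"w %.3f F"%s["width"],s["wrist_force"].round(1),"need tool",(M.T@d).round(4),"rot",R.from_matrix(M.T@R0).as_rotvec().round(4))
E
python3 -c "
from h import *
go((.497,-.1143,.22))"
```

```text
t 1.57 pos [ 0.2402 -0.6308  0.2452] w 1.000 F [ 0.1 -0.3  0.7] need tool [-0.5188  0.0253  0.2521] rot [ 0.     -0.0092 -0.0001]
```

jog_arm --pt "-0.0515 0.0025 0.0256 0 0 0 1" --pt "-0.0515 0.0025 0.0256 0 0 0 1" --pt "-0.0515 0.0025 0.0256 0 0 0 1" --pt "-0.0515 0.0025 0.0256 0 0 0 1" --pt "-0.0515 0.0025 0.0256 0 0 0 1" --pt "-0.0515 0.0025 0.0256 0 0 0 1" --pt "-0.0515 0.0025 0.0256 0 0 0 1" --pt "-0.0515 0.0025 0.0256 0 0 0 1" --pt "-0.0515 0.0025 0.0256 0 0 0 1" --pt "0 0 0 0 0 0 1"

```text
time: 2.82
tool_pos: [0.4753, -0.1542, 0.2233]
tcp_rot: [-1.22, 1.182, -1.196]
wrist_force: [0.0, -0.5, 0.2]
width: 0.998
```

```bash
python3 -c "
from h import *
go((.497,-.1143,.22))"
```

```text
t 2.83 pos [ 0.4753 -0.1542  0.2233] w 0.998 F [ 0.  -0.5  0.2] need tool [-0.0393  0.0033  0.0227] rot [-0.007   0.027   0.0045]
```

jog_arm --pt "-0.0393 0.0033 0.0227 -0.007 0.027 0.0045 1" --pt "0 0 0 0 0 0 1"

```text
time: 3.08
tool_pos: [0.4976, -0.1142, 0.2205]
tcp_rot: [-1.212, 1.204, -1.207]
wrist_force: [-0.7, -0.5, -0.2]
width: 0.998
```

```bash
python3 - <<'E'
from h import *
import cv2
go((.497,-.1143,.09))
c=read_camera("wrist");cv2.imwrite("pics/w1.png",c["img"])
E
```

```text
t 3.08 pos [ 0.4976 -0.1142  0.2205] w 0.998 F [-0.7 -0.5 -0.2] need tool [-1.000e-04  1.305e-01 -7.000e-04] rot [-0.0007  0.0057  0.0015]
```

View pics/w1.png

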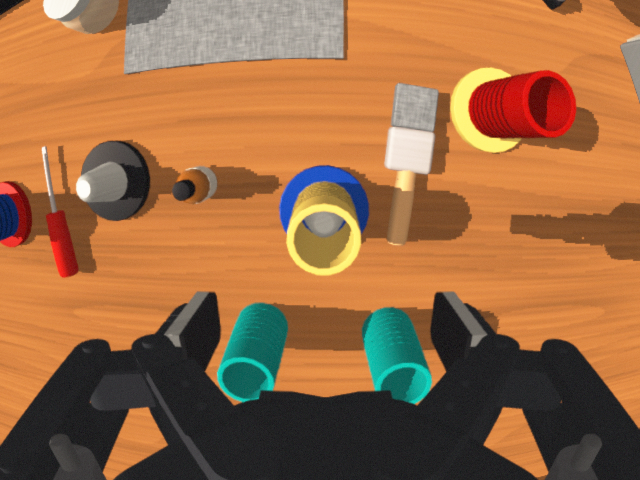

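jog_arm --pt "0 0.05 -0.0007 0 0.0057 0 1" --pt "0 0.05 0 0 0 0 1" --pt "0 0.028 0 0 0 0 1" --pt "0 0 0 0 0 0 1"

```text
time: 3.62
tool_pos: [0.4963, -0.123, 0.0921]
tcp_rot: [-1.211, 1.202, -1.216]
wrist_force: [0.0, -0.2, -0.3]
width: 1.0
```

```bash
python3 - <<'E'
from h import *
go((.497,-.1143,.09))
E
```

```text
t 3.62 pos [ 0.4963 -0.123   0.0921] w 1.000 F [ 0.  -0.2 -0.3] need tool [-0.0087  0.002   0.0007] rot [-0.0046  0.0006  0.0071]
```

jog_arm --pt "0 0 0 0 0 0 0.5" --pt "0 0 0 0 0 0 0.3" --pt "0 0 0 0 0 0 0.3" --pt "0 0 0 0 0 0 0.3" --pt "0 0 0 0 0 0 0.3" --pt "0 0 0 0 0 0 0.3" --force 30

```text
time: 4.38
tool_pos: [0.4994, -0.1256, 0.0976]
tcp_rot: [-1.207, 1.195, -1.222]
wrist_force: [-0.1, 0.5, 0.2]
width: 0.628
```

```bash
python3 - <<'E'
from h import *
go((.5301,.1036,.22))
E
```

```text
t 4.38 pos [ 0.4994 -0.1256  0.0976] w 0.628 F [-0.1  0.5  0.2] need tool [-0.228  -0.1243  0.0324] rot [-0.0129  0.0004  0.0101]
```

```bash
python3 - <<'E'
from h import *
import cv2
c=read_camera("side");cv2.imwrite("pics/s1.png",c["img"][200:400,150:420].repeat(2,0).repeat(2,1))
P=cloud(c);m=spotter.masks_of(c,"rec_ivory")
for k in range(3):
  go((.5301,.1036,.22)); read_camera("top")
for x in m:
  q=P[x["mask"]];q=q[~np.isnan(q[:,0])]
  print(x["p"],x["location"])
  for z in np.arange(.01,.12,.01):
    t=q[abs(q[:,2]-z)<.003]
    if len(t)>20: print(round(z,2),len(t),t[:,0].min().round(4),t[:,0].max().round(4),t[:,1].min().round(4),t[:,1].max().round(4))
E
```

```text
t 4.47 pos [ 0.4994 -0.1257  0.0976] w 0.625 F [-0.2 -0.5 -0.2] need tool [-0.228  -0.1243  0.0324] rot [-0.0128  0.0003  0.01  ]
t 4.53 pos [ 0.4993 -0.1257  0.0975] w 0.624 F [-0.1  0.2 -0.1] need tool [-0.228  -0.1244  0.0324] rot [-0.0127  0.0003  0.01  ]
t 4.58 pos [ 0.4993 -0.1257  0.0974] w 0.629 F [ 0.1 -0.7 -0.8] need tool [-0.228  -0.1245  0.0324] rot [-0.0126  0.0003  0.0099]
0.83 [275.7, 317.4]
0.02 85 0.4779 0.5255 -0.1448 -0.1254
0.03 120 0.4735 0.526 -0.1465 -0.1254
0.04 130 0.4736 0.5264 -0.1467 -0.1252
0.05 132 0.4737 0.5267 -0.1481 -0.1218
0.06 121 0.4743 0.5257 -0.1491 -0.123
0.07 113 0.4763 0.526 -0.1503 -0.1301
0.08 68 0.4762 0.5264 -0.15 -0.1056
0.09 85 0.4773 0.5256 -0.16 -0.1067
0.1 83 0.4783 0.5281 -0.1512 -0.1081
0.11 76 0.4784 0.5265 -0.1522 -0.112
0.75 [152.9, 362.7]
0.01 135 0.3446 0.3932 -0.2112 -0.1788
0.02 142 0.3434 0.3932 -0.211 -0.1799
0.03 157 0.3443 0.3929 -0.2106 -0.1805
0.04 165 0.3424 0.3928 -0.2108 -0.1766
0.05 177 0.3411 0.3928 -0.2099 -0.1784
0.06 239 0.3414 0.3923 -0.2101 -0.1606
0.07 304 0.3411 0.3923 -0.2103 -0.161
0.08 313 0.3449 0.3912 -0.2099 -0.1609
0.09 347 0.3453 0.391 -0.2087 -0.1612
0.1 631 0.3416 0.3906 -0.2083 -0.1588
0.56 [167.8, 281.8]
0.01 123 0.3462 0.398 -0.0776 -0.04
0.02 122 0.3459 0.3979 -0.0771 -0.0423
0.03 121 0.3467 0.3977 -0.0768 -0.049
0.04 137 0.3464 0.3977 -0.0774 -0.0427
0.05 137 0.3457 0.397 -0.0765 -0.0442
0.06 147 0.3463 0.3973 -0.0763 -0.0424
0.07 176 0.3453 0.3966 -0.0753 -0.0262
0.08 227 0.3484 0.3962 -0.0755 -0.0259
0.09 247 0.3492 0.396 -0.075 -0.0276
0.1 376 0.347 0.3957 -0.0745 -0.0246
```

View pics/s1.png

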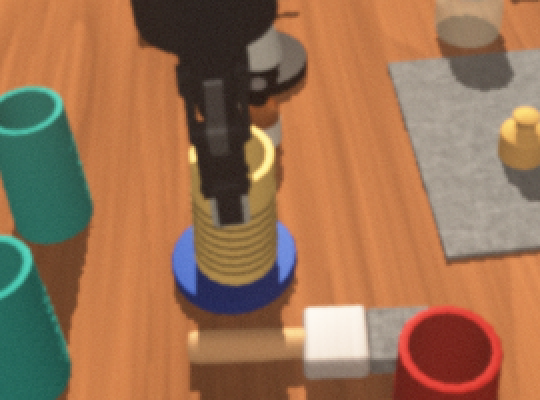

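jog_arm --pt "-0.004 0 0 0 0 0 0.63" --pt "-0.004 0 0 0 0 0 0.65" --pt "-0.004 0 0 0 0 0 0.7" --pt "0 0 0 0 0 0 1" --pt "0 0 0 0 0 0 1" --pt "0 0 0 0 0 0 1"

```text
time: 5.38
tool_pos: [0.4997, -0.1127, 0.0976]
tcp_rot: [-1.207, 1.194, -1.222]
wrist_force: [0.4, -0.8, 0.1]
width: 0.998
```

```bash
cat >> h.py <<'E'
def tilt(c,thing,near,zs):  # mask edges per height
    P=cloud(c)
    for x in spotter.masks_of(c,thing):
        q=P[x["mask"]];q=q[~np.isnan(q[:,0])]
        q=q[np.hypot(*(q[:,:2]-near[:2]).T)<.06]
        if len(q)<100: continue
        for z in zs:
            t=q[abs(q[:,2]-z)<.003]
            if len(t)>20: print("z %.3f"%z,"xmid %.4f ymin %.4f"%((t[:,0].min()+t[:,0].max())/2,np.percentile(t[:,1],2)))
        print("zrange",np.percentile(q[:,2],[1,99]).round(4)); break
E
python3 - <<'E'
from h import *
go((.497,-.1143,.09))
c=read_camera("side"); tilt(c,"rec_ivory",(.497,-.114),[.02,.04,.06,.105])
print(ring(cloud(c),(.4975,-.116)),ring(cloud(read_camera("top")),(.4975,-.116)))
go((.497,-.1143,.09))
E
```

```text
t 5.38 pos [ 0.4997 -0.1127  0.0976] w 0.998 F [ 0.4 -0.8  0.1] need tool [ 0.0016  0.0076 -0.0028] rot [-0.0133  0.0006  0.0101]
z 0.020 xmid 0.4980 ymin -0.1400
z 0.040 xmid 0.4991 ymin -0.1398
z 0.060 xmid 0.4991 ymin -0.1391
z 0.105 xmid 0.4990 ymin -0.1325
zrange [0.0122 0.1132]
(array([ 0.49863394, -0.11421013]), 204) (array([ 0.4975, -0.116 ]), 0)
t 5.53 pos [ 0.4996 -0.1127  0.0976] w 0.999 F [ 1.1  0.6 -0.4] need tool [ 0.0015  0.0076 -0.0027] rot [-0.0132  0.0005  0.01  ]
```

jog_arm --pt "0.001 0.004 -0.0015 -0.0133 0.0005 0.01 1" --pt "0 0 0 0 0 0 1"

```text
time: 5.78
tool_pos: [0.498, -0.1139, 0.0933]
tcp_rot: [-1.209, 1.21, -1.208]
wrist_force: [0.5, -0.2, 0.6]
width: 0.998
```

```bash
python3 -c "
from h import *
go((.498,-.1143,.092))"
```

```text
t 5.78 pos [ 0.498  -0.1139  0.0933] w 0.998 F [ 0.5 -0.2  0.6] need tool [ 0.0004  0.0013 -0.    ] rot [ 0.0011 -0.0002 -0.0007]
```

jog_arm --pt "0 0.001 0 0 0 0 0.68" --pt "0 0 0 0 0 0 0.68" --pt "0 0 0 0 0 0 0.5" --pt "0 0 0 0 0 0 0.5" --force 30

```text
time: 6.28
tool_pos: [0.4981, -0.1142, 0.0923]
tcp_rot: [-1.21, 1.21, -1.209]
wrist_force: [-1.4, 0.4, 0.5]
width: 0.599
```

```bash
python3 -c "
from h import *
go((.498,-.1143,.092))
c=read_camera('side'); tilt(c,'rec_ivory',(.497,-.114),[.02,.04,.06,.105])"
```

```text
t 6.28 pos [ 0.4981 -0.1142  0.0923] w 0.599 F [-1.4  0.4  0.5] need tool [ 0.0001  0.0003 -0.0001] rot [ 0.0011 -0.0002 -0.0004]
z 0.020 xmid 0.4979 ymin -0.1409
z 0.040 xmid 0.4987 ymin -0.1409
z 0.060 xmid 0.4985 ymin -0.1416
z 0.105 xmid 0.4999 ymin -0.1369
zrange [0.0141 0.1139]
```

jog_arm --pt "0 -0.015 0 0 0 0 0.5" --pt "0 -0.025 0 0 0 0 0.5" --pt "0 -0.03 0 0 0 0 0.5" --pt "0 -0.03 0 0 0 0 0.5" --pt "0 -0.03 0 0 0 0 0.5" --pt "0 0 0 0 0 0 0.5"

```text
time: 7.12
tool_pos: [0.498, -0.1138, 0.2298]
tcp_rot: [-1.209, 1.21, -1.209]
wrist_force: [-0.2, -0.6, -1.1]
width: 0.595
```

```bash
python3 - <<'E'
from h import *
import cv2
go((.5301,.1036,.222))
c=read_camera("side");cv2.imwrite("pics/s2.png",c["img"][100:400,100:500])
tilt(c,'rec_ivory',(.497,-.114),[.15,.17,.18,.23,.24])
E
```

```text
t 7.12 pos [ 0.498  -0.1138  0.2298] w 0.595 F [-0.2 -0.6 -1.1] need tool [-0.2174  0.0079  0.0321] rot [ 0.     -0.0003 -0.0007]
z 0.150 xmid 0.5019 ymin -0.1402
z 0.170 xmid 0.4991 ymin -0.1405
z 0.180 xmid 0.4988 ymin -0.1408
z 0.230 xmid 0.5002 ymin -0.1466
z 0.240 xmid 0.4999 ymin -0.1383
zrange [0.152  0.2509]
```

View pics/s2.png

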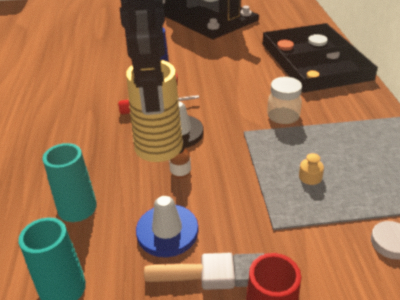

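jog_arm --pt "-0.03 0 0.005 0 0 0 0.5" --pt "-0.05 0 0.007 0 0 0 0.5" --pt "-0.05 0 0.007 0 0 0 0.5" --pt "-0.05 0 0.007 0 0 0 0.5" --pt "-0.03 0 0.005 0 0 0 0.5" --pt "0 0 0 0 0 0 0.5"

```text
time: 7.98
tool_pos: [0.5211, 0.102, 0.2148]
tcp_rot: [-1.225, 1.23, -1.199]
wrist_force: [0.3, -0.4, 0.1]
width: 0.598
```

```bash
python3 -c "
from h import *
go((.5301,.1036,.092))"
```

```text
t 7.97 pos [0.5211 0.102  0.2148] w 0.598 F [ 0.3 -0.4  0.1] need tool [-0.0014  0.1225  0.0121] rot [ 0.0246 -0.0032 -0.0016]
```

jog_arm --pt "-0.0014 0 0.009 0.0246 -0.0032 -0.0016 0.5" --pt "0 0 0 0 0 0 0.5"

```text
time: 8.22
tool_pos: [0.5292, 0.1021, 0.2122]
tcp_rot: [-1.212, 1.21, -1.209]
wrist_force: [0.2, -0.1, 0.3]
width: 0.601
```

```bash
python3 -c "
from h import *
go((.5301,.1036,.092))"
```

```text
t 8.22 pos [0.5292 0.1021 0.2122] w 0.601 F [ 0.2 -0.1  0.3] need tool [-0.0017  0.1202  0.0012] rot [ 0.0024 -0.0001  0.0015]
```

jog_arm --pt "-0.0015 0.02 0.001 0.0024 0 0.0015 0.5" --pt "0 0.025 0 0 0 0 0.5" --pt "0 0.015 0 0 0 0 0.5" --pt "0 0 0 0 0 0 0.5"

```text
time: 8.72
tool_pos: [0.5304, 0.0996, 0.1509]
tcp_rot: [-1.206, 1.212, -1.214]
wrist_force: [-0.4, -0.4, -1.4]
width: 0.597
```

```bash
python3 - <<'E'
from h import *
import cv2
go((.5301,.1036,.092))
c=read_camera("side");cv2.imwrite("pics/s3.png",c["img"][60:300,160:400].repeat(2,0).repeat(2,1))
tilt(c,'rec_ivory',(.53,.104),[.08,.09,.1,.11,.16,.165])
E
```

```text
t 8.72 pos [0.5304 0.0996 0.1509] w 0.597 F [-0.4 -0.4 -1.4] need tool [-0.004   0.0589 -0.0004] rot [-0.0009 -0.0055  0.0008]
z 0.080 xmid 0.5319 ymin 0.0730
z 0.090 xmid 0.5306 ymin 0.0719
z 0.100 xmid 0.5312 ymin 0.0719
z 0.110 xmid 0.5318 ymin 0.0722
z 0.160 xmid 0.5324 ymin 0.0658
z 0.165 xmid 0.5316 ymin 0.0665
zrange [0.0722 0.172 ]
```

View pics/s3.png

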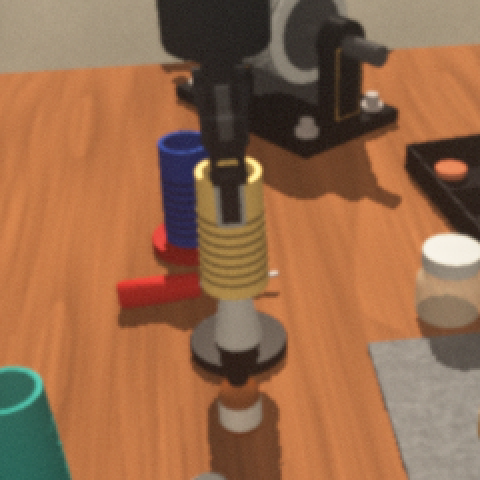

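jog_arm --pt "-0.004 0.008 0 0 -0.005 0 0.5" --pt "-0.0008 0.012 0 0 0 0 0.5" --pt "-0.0008 0.012 0 0 0 0 0.5" --pt "0 0 0 0 0 0 0.5"

```text
time: 9.32
tool_pos: [0.5333, 0.1064, 0.1204]
tcp_rot: [-1.204, 1.204, -1.212]
wrist_force: [0.4, 0.4, -1.7]
width: 0.594
```

```bash
python3 -c "
from h import *
go((.5301,.1036,.092))"
```

```text
t 9.32 pos [0.5333 0.1064 0.1204] w 0.594 F [ 0.4  0.4 -1.7] need tool [ 0.0028  0.0284 -0.0034] rot [-0.0075  0.0004 -0.0002]
```

jog_arm --pt "0.0028 0.004 -0.0034 -0.0075 0 0 0.5" --pt "0 0.01 0 0 0 0 0.5" --pt "0 0 0 0 0 0 0.5"

```text
time: 9.7
tool_pos: [0.5296, 0.1034, 0.1053]
tcp_rot: [-1.21, 1.209, -1.208]
wrist_force: [0.3, 0.5, -0.8]
width: 0.598
```

```bash
python3 -c "
from h import *
go((.5301,.1036,.092))"
```

```text
t 9.70 pos [0.5296 0.1034 0.1053] w 0.598 F [ 0.3  0.5 -0.8] need tool [-0.0002  0.0133  0.0005] rot [ 0.0008  0.0005 -0.0002]
```

jog_arm --pt "0 0.006 0 0 0 0 0.5" --pt "0 0.006 0 0 0 0 0.5" --pt "0 0 0 0 0 0 0.5"

```text
time: 10.07
tool_pos: [0.53, 0.1034, 0.0927]
tcp_rot: [-1.209, 1.209, -1.209]
wrist_force: [0.8, -0.1, -0.6]
width: 0.598
```

```bash
python3 -c "
from h import *
go((.5301,.1036,.092))
c=read_camera('side')
tilt(c,'rec_ivory',(.53,.104),[.02,.03,.05,.07,.11])"
```

```text
t 10.07 pos [0.53   0.1034 0.0927] w 0.598 F [ 0.8 -0.1 -0.6] need tool [-0.0002  0.0007  0.0001] rot [ 0.0001  0.0004 -0.0003]
z 0.020 xmid 0.5298 ymin 0.0758
z 0.030 xmid 0.5304 ymin 0.0767
z 0.050 xmid 0.5314 ymin 0.0762
z 0.070 xmid 0.5308 ymin 0.0758
z 0.110 xmid 0.5315 ymin 0.0801
zrange [0.0126 0.1142]
```

jog_arm --pt "0 0.001 0 0 0 0 0.5" --pt "0 0 0 0 0 0 0.7" --pt "0 0 0 0 0 0 1" --pt "0 0 0 0 0 0 1" --pt "0 -0.03 0 0 0 0 1" --pt "0 -0.05 0 0 0 0 1" --pt "0 -0.04 0 0 0 0 1" --pt "0 0 0 0 0 0 1"

```text
time: 11.18
tool_pos: [0.5306, 0.1035, 0.2164]
tcp_rot: [-1.208, 1.208, -1.209]
wrist_force: [0.3, -0.4, -0.8]
width: 1.0
```

```bash
python3 -c "
from h import *
go((.4985,.2826,.21))
c=read_camera('side')
tilt(c,'rec_ivory',(.53,.104),[.02,.03,.05,.07,.11])"
```

```text
t 11.18 pos [0.5306 0.1035 0.2164] w 1.000 F [ 0.3 -0.4 -0.8] need tool [-0.1791  0.0064 -0.032 ] rot [-0.0016  0.0005 -0.0005]
z 0.020 xmid 0.5304 ymin 0.0764
z 0.030 xmid 0.5304 ymin 0.0770
z 0.050 xmid 0.5312 ymin 0.0775
z 0.070 xmid 0.5314 ymin 0.0776
z 0.110 xmid 0.5318 ymin 0.0796
zrange [0.0142 0.1128]
```

jog_arm --pt "-0.03 0 -0.005 0 0 0 1" --pt "-0.05 0 -0.009 0 0 0 1" --pt "-0.05 0 -0.009 0 0 0 1" --pt "-0.045 0 -0.009 0 0 0 1" --pt "0 0 0 0 0 0 1"

```text
time: 11.9
tool_pos: [0.49, 0.2799, 0.2012]
tcp_rot: [-1.228, 1.223, -1.207]
wrist_force: [-0.1, -0.8, 0.3]
width: 0.997
```

```bash
python3 -c "
from h import *
go((.4985,.2826,.21))"
```

```text
t 11.90 pos [0.49   0.2799 0.2012] w 0.997 F [-0.1 -0.8  0.3] need tool [-0.0027 -0.009   0.0083] rot [ 0.0208 -0.0027  0.0071]
```

jog_arm --pt "-0.0027 0 0.0085 0.0208 -0.0027 0.0071 1" --pt "0 0 0 0 0 0 1" --pt "0 0.02 0 0 0 0 1" --pt "0 0.03 0 0 0 0 1" --pt "0 0.015 0 0 0 0 1" --pt "0 0 0 0 0 0 1"

```text
time: 12.65
tool_pos: [0.4995, 0.2765, 0.1316]
tcp_rot: [-1.21, 1.214, -1.215]
wrist_force: [-0.7, -0.1, 0.2]
width: 0.998
```

```bash
python3 -c "
from h import *
go((.4985,.2826,.092))"
```

```text
t 12.65 pos [0.4995 0.2765 0.1316] w 0.998 F [-0.7 -0.1  0.2] need tool [-0.0062  0.0396 -0.0009] rot [ 0.0019 -0.006   0.0031]
```

jog_arm --pt "-0.006 0 -0.001 0.002 -0.006 0.003 1" --pt "0 0.018 0 0 0 0 1" --pt "0 0.018 0 0 0 0 1" --pt "0 0 0 0 0 0 1"

```text
time: 13.15
tool_pos: [0.5001, 0.2834, 0.0956]
tcp_rot: [-1.205, 1.207, -1.21]
wrist_force: [-0.1, 0.6, -0.6]
width: 1.005
```

```bash
python3 -c "
from h import *
go((.4985,.2826,.092))"
```

```text
t 13.15 pos [0.5001 0.2834 0.0956] w 1.005 F [-0.1  0.6 -0.6] need tool [ 0.0008  0.0036 -0.0016] rot [-0.0037 -0.     -0.0019]
```

Good; fine correction, then grip.

jog_arm --pt "0.0008 0.0036 -0.0016 -0.0037 0 -0.0019 1" --pt "0 0 0 0 0 0 0.68" --pt "0 0 0 0 0 0 0.68" --pt "0 0 0 0 0 0 0.5" --pt "0 0 0 0 0 0 0.5" --force 30

```text
time: 13.78
tool_pos: [0.499, 0.283, 0.0926]
tcp_rot: [-1.208, 1.209, -1.209]
wrist_force: [0.3, -0.0, -0.7]
width: 0.6
```

```bash
python3 -c "
from h import *
go((.4985,.2826,.092))
c=read_camera('side'); tilt(c,'rec_blue',(.498,.282),[.02,.03,.05,.07,.11])"
```

```text
t 13.78 pos [0.499  0.283  0.0926] w 0.600 F [ 0.3 -0.  -0.7] need tool [ 0.0004  0.0006 -0.0005] rot [-0.001   0.0002 -0.0005]
z 0.020 xmid 0.4890 ymin 0.2533
z 0.030 xmid 0.4993 ymin 0.2539
z 0.050 xmid 0.4992 ymin 0.2540
z 0.070 xmid 0.4994 ymin 0.2553
z 0.110 xmid 0.4995 ymin 0.2587
zrange [0.0138 0.1136]
```

jog_arm --pt "0 -0.015 0 0 0 0 0.5" --pt "0 -0.025 0 0 0 0 0.5" --pt "0 -0.03 0 0 0 0 0.5" --pt "0 -0.03 0 0 0 0 0.5" --pt "0 -0.03 0 0 0 0 0.5" --pt "0 -0.01 0 0 0 0 0.5" --pt "0 0 0 0 0 0 0.5"

```text
time: 14.75
tool_pos: [0.4988, 0.2827, 0.241]
tcp_rot: [-1.206, 1.208, -1.21]
wrist_force: [0.7, 0.9, -1.3]
width: 0.599
```

```bash
python3 -c "
from h import *
go((.497,-.1143,.235))"
```

```text
t 14.75 pos [0.4988 0.2827 0.241 ] w 0.599 F [ 0.7  0.9 -1.3] need tool [ 0.397   0.0055 -0.0018] rot [-0.0028  0.0002 -0.0011]
```

jog_arm --pt "0.03 0 0 0 0 0 0.5" --pt "0.05 0 0 0 0 0 0.5" --pt "0.05 0 0 0 0 0 0.5" --pt "0.05 0 0 0 0 0 0.5" --pt "0.05 0 0 0 0 0 0.5" --pt "0.05 0 0 0 0 0 0.5" --pt "0.05 0 0 0 0 0 0.5" --pt "0.04 0 0 0 0 0 0.5" --pt "0.02 0 0 0 0 0 0.5" --pt "0 0 0 0 0 0 0.5"

```text
time: 16.0
tool_pos: [0.4906, -0.1187, 0.2245]
tcp_rot: [-1.225, 1.223, -1.197]
wrist_force: [-0.1, -0.8, -0.6]
width: 0.596
```

```bash
python3 -c "
from h import *
go((.497,-.1143,.235))"
```

```text
t 16.00 pos [ 0.4906 -0.1187  0.2245] w 0.596 F [-0.1 -0.8 -0.6] need tool [-0.0044 -0.0106  0.0062] rot [ 0.0208  0.0023 -0.0013]
```

jog_arm --pt "-0.0044 0 0.0062 0.0208 0.0023 -0.0013 0.5" --pt "0 0 0 0 0 0 0.5" --pt "0 0.02 0 0 0 0 0.5" --pt "0 0.025 0 0 0 0 0.5" --pt "0 0.02 0 0 0 0 0.5" --pt "0 0 0 0 0 0 0.5"

```text
time: 16.75
tool_pos: [0.497, -0.1081, 0.1566]
tcp_rot: [-1.211, 1.205, -1.203]
wrist_force: [-0.1, -0.2, -1.4]
width: 0.594
```

```bash
python3 -c "
from h import *
go((.497,-.1143,.092))
c=read_camera('side'); tilt(c,'rec_blue',(.497,-.114),[.08,.1,.12,.165]);print(base(cloud(c),G['blue']))"
```

```text
t 16.75 pos [ 0.497  -0.1081  0.1566] w 0.594 F [-0.1 -0.2 -1.4] need tool [ 0.0064  0.0645 -0.    ] rot [-0.0004  0.0068 -0.002 ]
z 0.080 xmid 0.4963 ymin -0.1361
z 0.100 xmid 0.4964 ymin -0.1355
z 0.120 xmid 0.4967 ymin -0.1359
z 0.165 xmid 0.4973 ymin -0.1406
zrange [0.0781 0.1773]
(array([ 0.49732073, -0.11520337]), 57)
```

jog_arm --pt "0.0066 0 0 0 0.0068 -0.002 0.5" --pt "0 0 0 0 0 0 0.5" --pt "0 0.018 0 0 0 0 0.5" --pt "0 0.018 0 0 0 0 0.5" --pt "0 0 0 0 0 0 0.5"

```text
time: 17.48
tool_pos: [0.5009, -0.1164, 0.1235]
tcp_rot: [-1.204, 1.201, -1.216]
wrist_force: [0.2, -0.1, -1.2]
width: 0.601
```

```bash
python3 -c "
from h import *
go((.497,-.1145,.092))"
```

```text
t 17.48 pos [ 0.5009 -0.1164  0.1235] w 0.601 F [ 0.2 -0.1 -1.2] need tool [-0.002   0.0314 -0.0042] rot [-0.0097 -0.0007  0.0028]
```

jog_arm --pt "-0.002 0.005 -0.0042 -0.0097 -0.0007 0.0028 0.5" --pt "0 0.01 0 0 0 0 0.5" --pt "0 0 0 0 0 0 0.5"

```text
time: 17.85
tool_pos: [0.4965, -0.1143, 0.1076]
tcp_rot: [-1.209, 1.21, -1.209]
wrist_force: [0.7, 0.1, -0.9]
width: 0.598
```

```bash
python3 -c "
from h import *
go((.497,-.1145,.092))"
```

```text
t 17.85 pos [ 0.4965 -0.1143  0.1076] w 0.598 F [ 0.7  0.1 -0.9] need tool [0.0002 0.0156 0.0005] rot [ 0.0006 -0.0002 -0.0002]
```

jog_arm --pt "0 0.006 0.0005 0 0 0 0.5" --pt "0 0.006 0 0 0 0 0.5" --pt "0 0.003 0 0 0 0 0.5" --pt "0 0 0 0 0 0 0.5"

```text
time: 18.35
tool_pos: [0.4979, -0.1145, 0.0924]
tcp_rot: [-1.208, 1.208, -1.21]
wrist_force: [-0.1, 1.2, 0.2]
width: 0.599
```

```bash
python3 -c "
from h import *
go((.497,-.1145,.092))
c=read_camera('side'); tilt(c,'rec_blue',(.497,-.114),[.02,.03,.05,.07,.11])"
```

```text
t 18.35 pos [ 0.4979 -0.1145  0.0924] w 0.599 F [-0.1  1.2  0.2] need tool [-0.      0.0004 -0.0009] rot [-0.0012 -0.0002  0.0003]
z 0.020 xmid 0.4976 ymin -0.1424
z 0.030 xmid 0.4982 ymin -0.1425
z 0.050 xmid 0.4972 ymin -0.1422
z 0.070 xmid 0.4978 ymin -0.1423
z 0.110 xmid 0.4984 ymin -0.1357
zrange [0.0132 0.1136]
```

jog_arm --pt "0 0.0005 0 0 0 0 0.5" --pt "0 0 0 0 0 0 0.7" --pt "0 0 0 0 0 0 1" --pt "0 0 0 0 0 0 1" --pt "0 -0.03 0 0 0 0 1" --pt "0 -0.05 0 0 0 0 1" --pt "0 -0.04 0 0 0 0 1" --pt "0 0 0 0 0 0 1"

```text
time: 19.45
tool_pos: [0.4976, -0.1145, 0.2153]
tcp_rot: [-1.209, 1.209, -1.21]
wrist_force: [0.0, 0.2, -0.8]
width: 1.0
```

```bash
python3 -c "
from h import *
go((.599,-.2756,.21))
c=read_camera('side'); tilt(c,'rec_blue',(.497,-.114),[.02,.03,.05,.07,.11])"
```

```text
t 19.45 pos [ 0.4976 -0.1145  0.2153] w 1.000 F [ 0.   0.2 -0.8] need tool [0.1611 0.0054 0.1014] rot [-0.0008 -0.0002  0.0002]
z 0.020 xmid 0.4988 ymin -0.1425
z 0.030 xmid 0.4982 ymin -0.1419
z 0.050 xmid 0.4985 ymin -0.1416
z 0.070 xmid 0.4977 ymin -0.1408
z 0.110 xmid 0.4986 ymin -0.1392
zrange [0.0127 0.1133]
```

jog_arm --pt "0.025 0 0.015 0 0 0 1" --pt "0.04 0 0.025 0 0 0 1" --pt "0.04 0 0.025 0 0 0 1" --pt "0.035 0 0.022 0 0 0 1" --pt "0.01 0 0.01 0 0 0 1" --pt "0 0 0 0 0 0 1"

```text
time: 20.3
tool_pos: [0.5876, -0.2639, 0.1954]
tcp_rot: [-1.22, 1.233, -1.187]
wrist_force: [0.3, 0.1, -0.1]
width: 0.999
```

```bash
python3 -c "
from h import *
go((.599,-.2756,.21))"
```

```text
t 20.30 pos [ 0.5876 -0.2639  0.1954] w 0.999 F [ 0.3  0.1 -0.1] need tool [ 0.0116 -0.015   0.011 ] rot [ 0.0256  0.0013 -0.0117]
```

jog_arm --pt "0.0116 0 0.0114 0.0256 0.0013 -0.0117 1" --pt "0 0 0 0 0 0 1" --pt "0 0.02 0 0 0 0 1" --pt "0 0.025 0 0 0 0 1" --pt "0 0.015 0 0 0 0 1" --pt "0 0 0 0 0 0 1"

```text
time: 21.05
tool_pos: [0.5968, -0.2713, 0.13]
tcp_rot: [-1.211, 1.209, -1.205]
wrist_force: [-0.5, 0.1, 0.1]
width: 0.997
```

```bash
python3 -c "
from h import *
go((.599,-.2756,.092))"
```

```text
t 21.05 pos [ 0.5968 -0.2713  0.13  ] w 0.997 F [-0.5  0.1  0.1] need tool [0.0044 0.0379 0.0023] rot [ 0.002   0.0031 -0.0019]
```

jog_arm --pt "0.0044 0 0.0023 0.002 0.003 -0.002 1" --pt "0 0.018 0 0 0 0 1" --pt "0 0.017 0 0 0 0 1" --pt "0 0 0 0 0 0 1"

```text
time: 21.55
tool_pos: [0.6002, -0.2764, 0.094]
tcp_rot: [-1.209, 1.207, -1.211]
wrist_force: [-0.2, -0.5, 0.3]
width: 0.997
```

```bash
python3 -c "
from h import *
go((.599,-.2756,.092))"
```

```text
t 21.55 pos [ 0.6002 -0.2764  0.094 ] w 0.997 F [-0.2 -0.5  0.3] need tool [-0.0008  0.002  -0.0012] rot [-0.0023 -0.      0.0014]
```

jog_arm --pt "-0.0008 0.002 -0.0012 -0.0023 0 0.0014 1" --pt "0 0 0 0 0 0 0.68" --pt "0 0 0 0 0 0 0.68" --pt "0 0 0 0 0 0 0.5" --pt "0 0 0 0 0 0 0.5" --force 30

```text
time: 22.18
tool_pos: [0.5995, -0.2758, 0.0929]
tcp_rot: [-1.209, 1.208, -1.21]
wrist_force: [0.4, -0.3, -1.1]
width: 0.61
```

```bash
python3 -c "
from h import *
go((.599,-.2756,.092))
c=read_camera('side'); tilt(c,'rec_red',(.599,-.276),[.02,.03,.05,.07,.11])"
```

```text
t 22.18 pos [ 0.5995 -0.2758  0.0929] w 0.610 F [ 0.4 -0.3 -1.1] need tool [-0.0002  0.0009 -0.0005] rot [-0.0012 -0.      0.0005]
z 0.020 xmid 0.5969 ymin -0.3041
z 0.030 xmid 0.5979 ymin -0.3041
z 0.050 xmid 0.5970 ymin -0.3035
z 0.070 xmid 0.5869 ymin -0.3029
z 0.110 xmid 0.5841 ymin -0.2992
zrange [0.014  0.1135]
```

jog_arm --pt "0 0 0 0 0 0 0.5" --pt "0 -0.015 0 0 0 0 0.5" --pt "0 -0.025 0 0 0 0 0.5" --pt "0 -0.03 0 0 0 0 0.5" --pt "0 -0.03 0 0 0 0 0.5" --pt "0 -0.03 0 0 0 0 0.5" --pt "0 -0.01 0 0 0 0 0.5" --pt "0 0 0 0 0 0 0.5"

```text
time: 23.28
tool_pos: [0.5993, -0.2758, 0.2409]
tcp_rot: [-1.208, 1.207, -1.211]
wrist_force: [-0.2, 0.8, -1.3]
width: 0.61
```

```bash
python3 -c "
from h import *
go((.4985,.2826,.235))
c=read_camera('side'); tilt(c,'rec_red',(.599,-.276),[.17,.18,.19,.25])"
```

```text
t 23.27 pos [ 0.5993 -0.2758  0.2409] w 0.610 F [-0.2  0.8 -1.3] need tool [-0.5584  0.0049 -0.1009] rot [-0.0026 -0.0001  0.0013]
z 0.170 xmid 0.5967 ymin -0.3043
z 0.180 xmid 0.5976 ymin -0.3042
z 0.190 xmid 0.5986 ymin -0.3040
z 0.250 xmid 0.5880 ymin -0.2996
zrange [0.1632 0.2611]
```

jog_arm --pt "-0.03 0 -0.005 0 0 0 0.5" --pt "-0.05 0 -0.009 0 0 0 0.5" --pt "-0.05 0 -0.009 0 0 0 0.5" --pt "-0.05 0 -0.009 0 0 0 0.5" --pt "-0.05 0 -0.009 0 0 0 0.5" --pt "-0.05 0 -0.009 0 0 0 0.5" --pt "-0.05 0 -0.009 0 0 0 0.5" --pt "-0.05 0 -0.009 0 0 0 0.5" --pt "-0.03 0 -0.005 0 0 0 0.5" --pt "0 0 0 0 0 0 0.5"

```text
time: 24.62
tool_pos: [0.5141, 0.1466, 0.2209]
tcp_rot: [-1.227, 1.234, -1.196]
wrist_force: [-0.6, 0.0, -1.1]
width: 0.605
```

```bash
python3 -c "
from h import *
go((.4985,.2826,.235))"
```

```text
t 24.62 pos [0.5141 0.1466 0.2209] w 0.605 F [-0.6  0.  -1.1] need tool [-0.136  -0.0133 -0.0164] rot [ 0.0292 -0.0029 -0.0025]
```

jog_arm --pt "-0.03 -0.01 -0.0035 0.0292 -0.0029 -0.0025 0.5" --pt "-0.045 0 -0.005 0 0 0 0.5" --pt "-0.04 0 -0.005 0 0 0 0.5" --pt "-0.018 0 -0.002 0 0 0 0.5" --pt "0 0 0 0 0 0 0.5"

```text
time: 25.25
tool_pos: [0.4974, 0.2772, 0.2244]
tcp_rot: [-1.219, 1.214, -1.214]
wrist_force: [-0.2, -0.2, -1.8]
width: 0.608
```

```bash
python3 -c "
from h import *
go((.4985,.2826,.16))"
```

```text
t 25.25 pos [0.4974 0.2772 0.2244] w 0.608 F [-0.2 -0.2 -1.8] need tool [-0.0059  0.0643  0.0016] rot [ 0.0079 -0.0031  0.0079]
```

jog_arm --pt "-0.0059 0 0.0012 0.0079 -0.0031 0.0079 0.5" --pt "0 0 0 0 0 0 0.5" --pt "0 0.02 0 0 0 0 0.5" --pt "0 0.025 0 0 0 0 0.5" --pt "0 0.018 0 0 0 0 0.5" --pt "0 0 0 0 0 0 0.5"

```text
time: 26.0
tool_pos: [0.4988, 0.2777, 0.1556]
tcp_rot: [-1.211, 1.213, -1.214]
wrist_force: [-0.1, -0.1, -2.0]
width: 0.61
```

```bash
python3 -c "
from h import *
go((.4985,.2826,.092))
c=read_camera('side'); tilt(c,'rec_red',(.499,.283),[.08,.1,.12,.165])"
```

```text
t 26.00 pos [0.4988 0.2777 0.1556] w 0.610 F [-0.1 -0.1 -2. ] need tool [-0.0051  0.0636 -0.0002] rot [ 0.002  -0.0047  0.003 ]
z 0.080 xmid 0.5001 ymin 0.2471
z 0.100 xmid 0.5002 ymin 0.2481
z 0.120 xmid 0.5002 ymin 0.2493
z 0.165 xmid 0.5005 ymin 0.2540
zrange [0.0767 0.1754]
```

jog_arm --pt "-0.0051 0 0 0.002 -0.0047 0.003 0.5" --pt "0 0 0 0 0 0 0.5" --pt "0 0.018 0 0 0 0 0.5" --pt "0 0.018 0 0 0 0 0.5" --pt "0 0 0 0 0 0 0.5"

```text
time: 26.72
tool_pos: [0.5018, 0.2851, 0.1218]
tcp_rot: [-1.201, 1.205, -1.209]
wrist_force: [-0.2, -0.6, -0.9]
width: 0.607
```

```bash
python3 -c "
from h import *
go((.4985,.2828,.092))"
```

```text
t 26.73 pos [0.5018 0.2851 0.1218] w 0.607 F [-0.2 -0.6 -0.9] need tool [ 0.0025  0.0298 -0.0035] rot [-0.0075  0.001  -0.0041]
```

jog_arm --pt "0.0025 0.005 -0.0035 -0.0075 0.001 -0.0041 0.5" --pt "0 0.009 0 0 0 0 0.5" --pt "0 0 0 0 0 0 0.5"

```text
time: 27.1
tool_pos: [0.4978, 0.2823, 0.1063]
tcp_rot: [-1.211, 1.21, -1.209]
wrist_force: [-0.0, 0.6, -1.4]
width: 0.607
```

```bash
python3 -c "
from h import *
go((.4985,.2828,.092))"
```

```text
t 27.10 pos [0.4978 0.2823 0.1063] w 0.607 F [-0.   0.6 -1.4] need tool [-0.0005  0.0143  0.0007] rot [ 0.0015 -0.0002  0.0008]
```

jog_arm --pt "-0.0005 0.006 0.0007 0.0015 0 0 0.5" --pt "0 0.005 0 0 0 0 0.5" --pt "0 0.0025 0 0 0 0 0.5" --pt "0 0 0 0 0 0 0.5"

```text
time: 27.6
tool_pos: [0.4994, 0.2832, 0.0929]
tcp_rot: [-1.208, 1.208, -1.21]
wrist_force: [-0.7, -0.9, -0.4]
width: 0.605
```

```bash
python3 -c "
from h import *
go((.4985,.2828,.0925))
c=read_camera('side'); tilt(c,'rec_red',(.499,.283),[.02,.03,.05,.07,.11])"
```

```text
t 27.60 pos [0.4994 0.2832 0.0929] w 0.605 F [-0.7 -0.9 -0.4] need tool [ 0.0004  0.0004 -0.0009] rot [-0.0019 -0.0002 -0.0001]
z 0.020 xmid 0.4899 ymin 0.2549
z 0.030 xmid 0.5005 ymin 0.2535
z 0.050 xmid 0.5004 ymin 0.2541
z 0.070 xmid 0.5005 ymin 0.2545
z 0.110 xmid 0.5007 ymin 0.2595
zrange [0.0147 0.1124]
```

jog_arm --pt "0 0.0005 0 0 0 0 0.5" --pt "0 0 0 0 0 0 0.7" --pt "0 0 0 0 0 0 1" --pt "0 0 0 0 0 0 1" --pt "0 -0.03 0 0 0 0 1" --pt "0 -0.05 0 0 0 0 1" --pt "0 -0.04 0 0 0 0 1" --pt "0 0 0 0 0 0 1"

```text
time: 28.7
tool_pos: [0.4993, 0.2833, 0.216]
tcp_rot: [-1.207, 1.208, -1.21]
wrist_force: [0.2, 0.4, -0.6]
width: 0.995
```

```bash
python3 -c "
from h import *
go((.5305,.1038,.21))
c=read_camera('side'); tilt(c,'rec_red',(.499,.283),[.02,.03,.05,.07,.11]);print(ring(cloud(c),(.53,.103)))"
```

```text
t 28.70 pos [0.4993 0.2833 0.216 ] w 0.995 F [ 0.2  0.4 -0.6] need tool [0.1795 0.006  0.0312] rot [-0.0021 -0.0003 -0.0003]
z 0.020 xmid 0.4889 ymin 0.2528
z 0.030 xmid 0.4910 ymin 0.2530
z 0.050 xmid 0.4992 ymin 0.2551
z 0.070 xmid 0.4995 ymin 0.2556
z 0.110 xmid 0.5003 ymin 0.2577
zrange [0.0167 0.1125]
(array([0.53161706, 0.1033179 ]), 259)
```

jog_arm --pt "0.03 0 0.005 0 0 0 1" --pt "0.05 0 0.009 0 0 0 1" --pt "0.05 0 0.009 0 0 0 1" --pt "0.042 0 0.008 0 0 0 1" --pt "0 0 0 0 0 0 1"

```text
time: 29.42
tool_pos: [0.5227, 0.1047, 0.2011]
tcp_rot: [-1.231, 1.219, -1.203]
wrist_force: [-0.2, 1.5, 0.4]
width: 1.001
```

```bash
python3 -c "
from h import *
go((.531,.1038,.21))"
```

```text
t 29.43 pos [0.5227 0.1047 0.2011] w 1.001 F [-0.2  1.5  0.4] need tool [ 0.001  -0.009   0.0081] rot [0.0211 0.0025 0.0073]
```

jog_arm --pt "0.001 0 0.0083 0.0211 0.0025 0.0073 1" --pt "0 0 0 0 0 0 1" --pt "0 0.02 0 0 0 0 1" --pt "0 0.03 0 0 0 0 1" --pt "0 0.015 0 0 0 0 1" --pt "0 0 0 0 0 0 1"

```text
time: 30.18
tool_pos: [0.5297, 0.1085, 0.1317]
tcp_rot: [-1.212, 1.208, -1.203]
wrist_force: [0.3, -0.5, 0.5]
width: 1.001
```

```bash
python3 -c "
from h import *
go((.531,.1038,.092))"
```

```text
t 30.18 pos [0.5297 0.1085 0.1317] w 1.001 F [ 0.3 -0.5  0.5] need tool [0.0047 0.0396 0.0014] rot [ 0.0024  0.0053 -0.0017]
```

jog_arm --pt "0.0047 0 0.0014 0.0024 0.0053 -0.0017 1" --pt "0 0.018 0 0 0 0 1" --pt "0 0.018 0 0 0 0 1" --pt "0 0 0 0 0 0 1"

```text
time: 30.68
tool_pos: [0.5329, 0.104, 0.0955]
tcp_rot: [-1.206, 1.206, -1.211]
wrist_force: [-0.5, 0.7, 0.1]
width: 1.001
```

```bash
python3 -c "
from h import *
go((.531,.1038,.092))"
```

```text
t 30.68 pos [0.5329 0.104  0.0955] w 1.001 F [-0.5  0.7  0.1] need tool [ 0.0002  0.0035 -0.0019] rot [-0.004   0.0001 -0.0005]
```

jog_arm --pt "0 0.0035 -0.0019 -0.004 0 0 1" --pt "0 0 0 0 0 0 0.68" --pt "0 0 0 0 0 0 0.68" --pt "0 0 0 0 0 0 0.5" --pt "0 0 0 0 0 0 0.5" --pt "0 0 0 0 0 0 0.5" --force 30

```text
time: 31.42
tool_pos: [0.5315, 0.1041, 0.0927]
tcp_rot: [-1.208, 1.209, -1.209]
wrist_force: [-0.3, 0.2, -0.2]
width: 0.598
```

```bash
python3 -c "
from h import *
go((.531,.1038,.092))
c=read_camera('side'); tilt(c,'rec_ivory',(.531,.104),[.02,.03,.05,.07,.11])"
```

```text
t 31.43 pos [0.5315 0.1041 0.0927] w 0.598 F [-0.3  0.2 -0.2] need tool [ 0.0003  0.0007 -0.0005] rot [-0.0011 -0.     -0.0008]
z 0.020 xmid 0.5314 ymin 0.0761
z 0.030 xmid 0.5314 ymin 0.0760
z 0.050 xmid 0.5316 ymin 0.0767
z 0.070 xmid 0.5314 ymin 0.0768
z 0.110 xmid 0.5326 ymin 0.0811
zrange [0.014  0.1133]
```

Lift, then carry to the ivory post (need about −0.38 in y, +0.068 in x).

jog_arm --pt "0 -0.015 0 0 0 0 0.5" --pt "0 -0.025 0 0 0 0 0.5" --pt "0 -0.03 0 0 0 0 0.5" --pt "0 -0.03 0 0 0 0 0.5" --pt "0 -0.03 0 0 0 0 0.5" --pt "0 -0.01 0 0 0 0 0.5" --pt "0 0 0 0 0 0 0.5"

```text
time: 32.4
tool_pos: [0.5315, 0.1039, 0.2414]
tcp_rot: [-1.206, 1.207, -1.21]
wrist_force: [-0.1, 0.5, -1.8]
width: 0.596
```

jog_arm --pt "0.03 0 0.005 0 0 0 0.5" --pt "0.05 0 0.009 0 0 0 0.5" --pt "0.05 0 0.009 0 0 0 0.5" --pt "0.05 0 0.009 0 0 0 0.5" --pt "0.05 0 0.009 0 0 0 0.5" --pt "0.05 0 0.009 0 0 0 0.5" --pt "0.045 0 0.009 0 0 0 0.5" --pt "0.03 0 0.006 0 0 0 0.5" --pt "0.01 0 0.002 0 0 0 0.5" --pt "0 0 0 0 0 0 0.5"

```text
time: 33.65
tool_pos: [0.5928, -0.2687, 0.2219]
tcp_rot: [-1.218, 1.227, -1.19]
wrist_force: [-0.5, 0.9, -1.6]
width: 0.595
```

```bash
python3 -c "
from h import *
go((.599,-.2756,.16))"
```

```text
t 33.65 pos [ 0.5928 -0.2687  0.2219] w 0.595 F [-0.5  0.9 -1.6] need tool [0.0075 0.0617 0.0075] rot [ 0.0206  0.0024 -0.0102]
```

jog_arm --pt "0.007 0 0.0062 0.0206 0.0024 -0.0102 0.5" --pt "0 0 0 0 0 0 0.5" --pt "0 0.02 0 0 0 0 0.5" --pt "0 0.025 0 0 0 0 0.5" --pt "0 0.015 0 0 0 0 0.5" --pt "0 0 0 0 0 0 0.5"

```text
time: 34.4
tool_pos: [0.5985, -0.2705, 0.157]
tcp_rot: [-1.211, 1.207, -1.204]
wrist_force: [-0.2, 0.5, -0.7]
width: 0.595
```

```bash
python3 -c "
from h import *
go((.599,-.2756,.092))
c=read_camera('side'); tilt(c,'rec_ivory',(.599,-.2756),[.08,.1,.12,.165])"
```

```text
t 34.40 pos [ 0.5985 -0.2705  0.157 ] w 0.595 F [-0.2  0.5 -0.7] need tool [0.0052 0.0649 0.0005] rot [ 0.0007  0.0048 -0.0018]
```

jog_arm --pt "0.0052 0 0.0005 0.0007 0.0048 -0.0018 0.5" --pt "0 0 0 0 0 0 0.5" --pt "0 0.018 0 0 0 0 0.5" --pt "0 0.018 0 0 0 0 0.5" --pt "0 0 0 0 0 0 0.5"

```text
time: 35.12
tool_pos: [0.6016, -0.2778, 0.1229]
tcp_rot: [-1.207, 1.203, -1.215]
wrist_force: [1.1, -0.5, -1.5]
width: 0.594
```

```bash
python3 -c "
from h import *
import cv2
go((.599,-.2756,.092))
c=read_camera('side');cv2.imwrite('pics/s4.png',c['img'][200:480,200:520].repeat(2,0).repeat(2,1)); tilt(c,'rec_ivory',(.599,-.2756),[.05,.07,.09,.13])"
```

```text
t 35.12 pos [ 0.6016 -0.2778  0.1229] w 0.594 F [ 1.1 -0.5 -1.5] need tool [-0.0023  0.0309 -0.0028] rot [-0.0065 -0.0009  0.0035]
z 0.050 xmid 0.5991 ymin -0.3048
z 0.070 xmid 0.6003 ymin -0.3050
z 0.090 xmid 0.5994 ymin -0.3048
z 0.130 xmid 0.5938 ymin -0.3017
zrange [0.0442 0.1442]
```

View pics/s4.png

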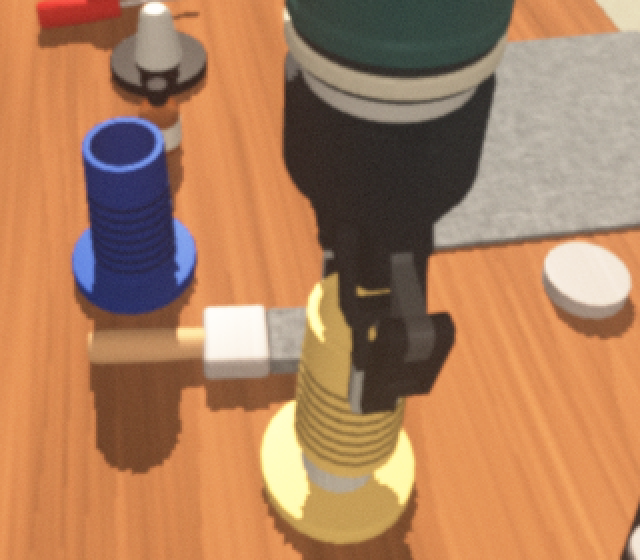

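jog_arm --pt "-0.0023 0.005 -0.0028 -0.0065 -0.0009 0.0035 0.5" --pt "0 0.01 0 0 0 0 0.5" --pt "0 0 0 0 0 0 0.5"

```text
time: 35.6
tool_pos: [0.6005, -0.2761, 0.1098]
tcp_rot: [-1.208, 1.205, -1.212]
wrist_force: [-0.7, -0.5, -1.4]
width: 0.596
```

```bash
python3 -c "
from h import *
go((.599,-.2756,.092))"
```

```text
t 35.60 pos [ 0.6005 -0.2761  0.1098] w 0.596 F [-0.7 -0.5 -1.4] need tool [-0.0006  0.0178 -0.0016] rot [-0.0037  0.0003  0.0018]
```

jog_arm --pt "-0.0006 0.006 -0.0016 -0.0037 0 0.0018 0.5" --pt "0 0.006 0 0 0 0 0.5" --pt "0 0.005 0 0 0 0 0.5" --pt "0 0 0 0 0 0 0.5"

```text
time: 36.1
tool_pos: [0.5995, -0.2758, 0.0924]
tcp_rot: [-1.209, 1.208, -1.21]
wrist_force: [-0.9, 0.9, -0.1]
width: 0.595
```

```bash
python3 -c "
from h import *
go((.599,-.2756,.0925))
c=read_camera('side'); tilt(c,'rec_ivory',(.599,-.2756),[.02,.03,.05,.07,.09])"
```

```text
t 36.10 pos [ 0.5995 -0.2758  0.0924] w 0.595 F [-0.9  0.9 -0.1] need tool [-0.0002 -0.0001 -0.0005] rot [-0.0012  0.0003  0.0006]
z 0.020 xmid 0.5974 ymin -0.3030
z 0.030 xmid 0.5983 ymin -0.3028
z 0.050 xmid 0.5964 ymin -0.3029
z 0.070 xmid 0.5878 ymin -0.3026
z 0.090 xmid 0.5902 ymin -0.2998
zrange [0.0139 0.114 ]
```

jog_arm --pt "0 0.0005 0 0 0 0 0.5" --pt "0 0 0 0 0 0 0.7" --pt "0 0 0 0 0 0 1" --pt "0 0 0 0 0 0 1" --pt "0 -0.03 0 0 0 0 1" --pt "0 -0.05 0 0 0 0 1" --pt "0 -0.05 0 0 0 0 1" --pt "0 -0.04 0 0 0 0 1" --pt "0 0 0 0 0 0 1"

```text
time: 37.33
tool_pos: [0.5989, -0.2755, 0.2663]
tcp_rot: [-1.209, 1.209, -1.209]
wrist_force: [0.7, 0.3, -0.1]
width: 0.994
```

```bash
python3 - <<'E'
from h import *
import cv2
go((.599,-.2756,.25))
c=read_camera('side'); cv2.imwrite("pics/s5.png",c["img"])
for t,n in(("rec_ivory",(.599,-.276)),("rec_blue",(.497,-.114)),("rec_red",(.499,.283))): tilt(c,t,n,[.03,.05,.07,.11])
d=read_camera('top');cv2.imwrite("pics/t5.png",d["img"]);P=cloud(d)
for k in("blue","red","ivory"):print(k,ring(P,G[k]),base(P,G[k]))
for t in("dropper","weight"):
  for e in(c,d):
    for m in spotter.masks_of(e,t)[:1]:print(t,m["p"],m["location"])
E
```

```text
t 37.33 pos [ 0.5989 -0.2755  0.2663] w 0.994 F [ 0.7  0.3 -0.1] need tool [0.0001 0.0163 0.0001] rot [ 0.0002  0.0003 -0.0001]
z 0.030 xmid 0.5987 ymin -0.3026
z 0.050 xmid 0.5964 ymin -0.3018
z 0.070 xmid 0.5987 ymin -0.3012
z 0.110 xmid 0.5992 ymin -0.2996
zrange [0.0126 0.1133]
z 0.030 xmid 0.4983 ymin -0.1425
z 0.050 xmid 0.4984 ymin -0.1415
z 0.070 xmid 0.4977 ymin -0.1408
z 0.110 xmid 0.4978 ymin -0.1393
zrange [0.016  0.1133]
blue (array([ 0.49787911, -0.11250905]), 278) (array([ 0.49679856, -0.11268781]), 51)
red (array([0.49991578, 0.28330022]), 306) (array([0.49838634, 0.2840917 ]), 49)
ivory (array([ 0.59867135, -0.27278949]), 258) (array([ 0.59886536, -0.2741808 ]), 49)
dropper 0.68 [282.2, 258.5]
dropper 0.6 [313.1, 260.6]
weight 0.65 [339.7, 158.8]
```

View pics/s5.png

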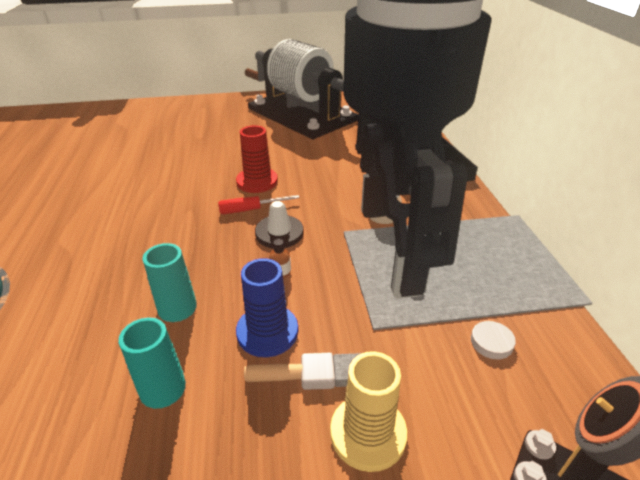

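View pics/t5.png

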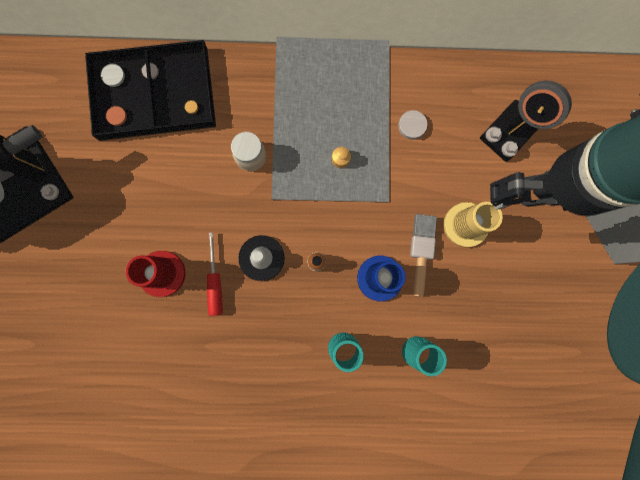

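The pictures show red on the red base (top view 155,270), blue on blue (382,277) and ivory on ivory (472,222). The black post is empty (261,258), and the bottle and the weight are unmoved. The gripper is open and clear, so I'm handing in.

```bash
python3 -c "
from workcell import bot
print(bot.finish_job())"
```

```text
the job is handed in; nothing more can be done
None
```

All three records now stand on the posts of their own colour and the black post is empty again. I handed the job in at about 37 s. I parked ivory on the black post, then moved blue to the blue post, red to the red post and ivory to the ivory post.

**Seating:** In the last views every record's top is at 112–113 mm and within about 2 mm of its post's centre, so all three are fully down. The side view gave upright profiles for blue and ivory. It found no red record in that last picture. Red's last side reading, just after its release, was upright, and the final top view shows it centred.

**Gripper, bottle and weight:** The gripper is open and well above everything. The bottle and the weight look unmoved; the networks placed the bottle within 2–3 pixels of where it started in both views. The arm hid the weight from the side view, so only the top view confirms it (within about 4 pixels).

**Tilt during the first grasp:** The first grip on ivory was about 11 mm off centre and tilted it about 0.1 rad on its post. I straightened and released it, saw that it was seated and upright, and gripped it again centred. It never left the post.

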